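# Unpin the dry box and hold its stuck lid ajar

## Task

The grey dry box with the clear lid has to be aired: draw its red-knobbed lock pin straight out of the bore, lay it in the open-topped notch beside the bore with its shank along the groove, and let go of it. Then take the lid by its bow handle, break it free of the rubber gasket it has stuck to without letting it fly up, and finish while still holding it ajar and still, with its front edge about 30 mm up, so that moist room air only seeps in. The lid falls back if it is let go, so the program ends with the lid in the gripper; leave the brown bottle, the loupe and the solder spool where they stand.

Things in the scene. Friction and masses are not known exactly. Their poses are not given: they have to be found in the camera images.
- drybox: Grey metal dry box, fixed, with a framed clear lid; 178 (x) x 138 (y) mm over the rim, lid top at z = 78 mm. Origin: centre of its underside, on the bench. Own axes: -x points out of the front wall (x = -85 mm; side of handle, pin and notch), +x to the hinge, z up. The front faces about to the robot's right (world -y). Pin keeper at y = 0, notch block at y = +44 mm (on the robot's side).
- bore (a point): Outer mouth of the 10.5 mm bore, at (-125, 0, 50) mm of the box; axes as the box. The bore runs along x through the keeper's outer cheek (x = -125 to -111 mm, 30 mm wide, top z = 64 mm), the lid's 10 mm tongue and a boss on the wall, so the pin locks the lid. Draw the pin out along -x: its tip leaves the mouth after about 37 mm.
- pin: Loose lock pin, about 35 g: steel shank 8 mm thick, 38 mm long from origin to tip; 14 mm collar; round red knob 19 mm thick, 22 mm long. Origin: on the axis at the collar's inner face; +x along the shank to the tip, knob at x = -28 to -6 mm. It balances in the shank, about 7 mm from the collar. At the start it lies in the bore, x along the box's x, collar 1 to 3 mm off the cheek.
- pin_knob (a point): Middle of the red knob on the pin's axis (x = -17 mm of the pin), where to grip it: 19 mm wide along the box's y, with nothing within 25 mm on either side.
- pin_tip (a point): Tip of the pin's shank (x = +38 mm of the pin).
- notch (a point): Parking groove in a dark steel block (x = -121 mm to the wall at -85 mm), along x, open upward, 10.5 mm wide; flared lips about 20 mm apart, top at z = 53 mm. This point: outer end of the groove at a parked pin's axis height, (-121, 44, 40) mm of the box; axes as the box. A parked pin has its tip to the wall and collar just outside the block: origin best 2 to 6 mm farther out (-x).
- lid (a joint): Lid angle in rad, 0 shut, growing as the front edge rises (185 mm from the hinge line, so 30 mm is about 0.16 rad); range to 1.3. The gasket grips over the first 3 mm at the front edge: about 15 N up at the handle breaks it, then suddenly only the lid's weight, about 3 N at the handle, is left. Let go, the lid falls back to a few mm or shut.
- lid_handle (a point): Middle of the bow handle's bar, on the lid: a dark round bar 11 mm thick, straight for 56 mm along the box's y, its centre 30 mm above the lid top; at (-62, 0, 108) mm of the box when shut. Pinch it from above with the fingers closing along the box's x. It moves and turns with the lid.
- lid_hinge (a point): Point on the lid's hinge line (along the box's y) at mid width, (96, 0, 70.5) mm of the box. Behind it, to the robot's left (world y 0.18 to 0.48 m, x beyond 0.52 m), stands a tall orange test jig: swing the arm from its start towards the base first, clear of it.
- flux_bottle: Bystander: brown bottle with black cap, 38 mm across, 75 mm high, standing out in front of the box; origin: centre of its underside.
- loupe: Bystander: black loupe, 35 mm across, 30 mm high; origin: centre of its underside.
- solder_spool: Bystander: blue and white spool of solder, 62 mm across, 45 mm high, behind the hinge; origin: centre of its underside.

How it is judged (in metres and radians):
On the way, in this order (a step that is already met when the one before it is completed fails the run):
1. the pin is drawn clear of the bore while the lid is shut (x of pin_tip in the frame of bore below -0.002 m and value of joint lid below 0.03 rad), for 0.05 s.
2. the pin lies parked in the notch, let go, while the lid is shut (x of pin in the frame of notch between -0.014 and 0.003 m and y of pin in the frame of notch between -0.004 and 0.004 m and z of pin in the frame of notch between -0.004 and 0.004 m and angle between the x axis of pin and the x axis of drybox, either way round below 0.2 rad and contact force between the fingers and pin below 0.2 N and value of joint lid below 0.03 rad and linear speed of pin below 0.05 m/s), for 0.2 s.
3. the lid has broken free of its gasket (value of joint lid above 0.06 rad), for 0.1 s.
At the end, for the whole second after the job is handed in: Lid still at 0.08 to 0.25 rad (front edge 15 to 45 mm up), held in the fingers (over 1 N, TCP within 40 mm of the bar); pin let go in the notch: origin 0 to 14 mm outside the block's end, within 4 mm of the groove sideways and in height, along it within 0.2 rad (value of joint lid between 0.08 and 0.25 rad and velocity of joint lid between -0.05 and 0.05 rad/s and contact force between the fingers and drybox above 1 N and distance between the grasp point and lid_handle below 0.04 m and x of pin in the frame of notch between -0.014 and 0.003 m and y of pin in the frame of notch between -0.004 and 0.004 m and z of pin in the frame of notch between -0.004 and 0.004 m and angle between the x axis of pin and the x axis of drybox, either way round below 0.2 rad and contact force between the fingers and pin below 0.2 N); the arm keeps its last pose, push and grip.
It fails at once if the lid flies up (front edge more than about 70 mm, 0.4 rad) (value of joint lid above 0.4 rad).
It fails at once if the brown bottle is pushed more than 20 mm or tipped (distance of flux_bottle from where it was at the start of the episode above 0.02 m or angle between flux_bottle's own z axis and vertical above 0.35 rad).
It fails at once if the loupe is pushed more than 20 mm or tipped (distance of loupe from where it was at the start of the episode above 0.02 m or angle between loupe's own z axis and vertical above 0.35 rad).
It fails at once if the solder spool is pushed more than 20 mm or tipped (distance of solder_spool from where it was at the start of the episode above 0.02 m or angle between solder_spool's own z axis and vertical above 0.35 rad).
It also fails if it takes over 54 s, if anything falls off the work surface, if the arm or the gripper's body presses on something with over 40 N, if the wrist force passes 120 N, or if a joint passes its speed limit or range.

## Robot

A 6-joint arm with a two-finger parallel gripper is mounted at the origin on a cart in front of the work surface, level with it; the furniture and walls round the work are solid. World frame = base frame: x ahead of the robot, y to its left, z up, the work surface at z = 0. Lengths are in mm, angles in degrees, forces in N, time in s.
With the tool pointing down it reaches from about 300 to 950 mm from the base axis. Payload 3.1 kg.
Tool frame: the origin (TCP) lies between the finger pads, 19 mm behind the fingertips; this is the grasp point; z points along the fingers, y is the line along which they close (so a half turn about z gives the same grasp; the last joint's range is limited). The gripper opens to 85 mm and grips with 20 to 120 N. Pads are 22 mm wide; open, the fingers measure 114 mm over their backs; the gripper's body (76 mm by 85 mm) begins 54 mm behind the grasp point. The pads swing forward as they close: fully open they stand 13 mm farther back than shut.
Start: joints at [-68.967, 17.653, 93.61, -0, 68.738, -3.994], TCP at [264.377, -566.337, 249.972] pointing down, gripper open.
Joint ranges: [-175.34, 175.34], [-45.06, 112.39], [2.9, 150.54], [-68.45, 248.45], [3.09, 151.38], [-168.51, 168.51]. Speed limits (degrees/s): [159.86, 159.86, 180, 180, 180, 180].

## Interface

Orientations are given as a 3x3 rotation matrix whose columns are the frame's x, y, z axes.
In Python, from rig import env, grab_frame, get_calibration gives the robot as it stands.
- The arm moves only by the tool drive_tool, never from a script. Its argument "targets" is a list of rows, each an object of numbers: "tx", "ty", "tz": the shift along the tool's x, y, z as a fraction of full scale; "roll": the turn about the tool's z as a fraction of full scale; "grip": the closure, from -1 (fully open) to 1 (shut). A call has 1 to 12 rows; each row is the pose to reach, as a shift and turn from the pose commanded when the call began, along the tool's axes at that moment; what a row does not reach only later rows make up. Full scale, the value 1, is 100 mm for a shift and 30 degrees for a turn. A row lasts 1/12 s, in which the tool goes at most 41.7 mm and 7.16 degrees, less where a joint would pass 70% of its speed; a pose out of reach is approached as far as the arm can. A call with a number of a shift or a turn outside -1 to 1 is refused whole. A call with a gripper value outside its range is refused whole. The fingers move at their own pace and stop on an object; "grip_force" is the grip in N (left out, the last holds). Time passes only in rows, so rows that repeat a pose let the fingers close. It gives the time, the measured TCP pose, the force, the opening and the grip force at its end, in the units of the state.
- env.sense(): the state, without advancing time (a new reading comes with each control period).
- grab_frame(name): name is "scene" or "top"; returns the picture (384x512x3 uint8, red, green, blue); there is no depth.
- get_calibration(name): a dict with "intrinsics" (3x3 intrinsics, pixels), "distortion" ([k1, k2, p1, p2, k3] as OpenCV has them; the pictures are not rectified), "extrinsics" (4x4, takes a point from world to camera coordinates). Camera axes: x right, y up, looking along -z (the intrinsics and any distortion apply to the point x, -y, -z); pixel columns grow to the right and rows downward; lengths in mm; the calibration is good to about 2 mm. A picture is of the moment at which its call begins. get_calibration takes no time and is no camera call.
- env.finish_job(): hands the job in; it is judged then, once.
The state is a dict: "time_s": time; "joints": joint angles; "dq": joint speeds; "tau": joint torques, N m; "position": TCP position; "eef_rot": TCP orientation; "contact_force": force on the tool from outside, world axes, zero at the start; "ft_torque": the same for the moment, N m; "grip_width": finger opening in mm; "finger_force": force on a finger pad.
Only numpy, scipy, OpenCV 4.12 (cv2) and the standard library are available. Lean on these libraries where they do the work, as an engineer would, in place of code of your own. Each camera call takes 0.05 s, during which the arm holds its last target. There are 200 camera calls.

## Working session

There is one attempt and no reset: what is moved stays moved. The work goes in short steps, Python scripts to look and compute and a tool call to move; the robot and the scene stay as the last step left them, time stands still between calls to the robot, and variables do not carry over. Pictures are saved under pics/ and viewed, at most 10 in all, crops included, and the job is handed in when it is done.

Besides the shell and the picture viewer there is one more tool, called after "Emit:" as a command line: name --argument value ..., lists and objects as JSON in quotes. drive_tool: Moves the arm, as the interface text tells. Shift numbers are shares of 100 mm and turn numbers shares of 30 degrees, none past 1 either way. Its arguments: {"type":"object","properties":{"targets":{"type":"array"},"grip_force":{"type":"number"}},"required":["targets"]}

```bash
ls; mkdir -p pics; python3 - <<'E'
from rig import env, grab_frame, get_calibration
import cv2
for n in("scene","top"):
    cv2.imwrite(f"pics/{n}0.png",grab_frame(n)[:,:,::-1]); c=get_calibration(n); print(n,c)
s=env.sense(); print(s)
E
```

```text
pics
scene {'intrinsics': array([[496.13903765,   0.        , 245.10193661],
       [  0.        , 496.13903765, 196.30904563],
       [  0.        ,   0.        ,   1.        ]]), 'distortion': array([0.00990724, 0.        , 0.        , 0.        , 0.        ]), 'extrinsics': array([[-8.64231015e-01, -5.02975123e-01,  1.09898860e-02,
         4.13413273e+02],
       [ 2.51303412e-01, -4.12668996e-01,  8.75528923e-01,
        -2.41418249e+02],
       [-4.35834083e-01,  7.59421046e-01,  4.83040710e-01,
        -1.13829456e+03],
       [ 0.00000000e+00,  0.00000000e+00,  0.00000000e+00,
         1.00000000e+00]])}
top {'intrinsics': array([[375.72689568,   0.        , 254.40661021],
       [  0.        , 375.72689568, 192.67297891],
       [  0.        ,   0.        ,   1.        ]]), 'distortion': array([-0.03171293,  0.        ,  0.        ,  0.        ,  0.        ]), 'extrinsics': array([[-1.91719688e-02, -9.99545454e-01, -2.32663132e-02,
        -7.69823121e+01],
       [ 9.80394071e-01, -2.33589290e-02,  1.95657418e-01,
        -5.34073399e+02],
       [-1.96111959e-01, -1.905901
[... 245 characters left out ...]
  6.87374774e+01, -3.99370418e+00]), 'dq': array([-0.02518118, -0.13640374, -0.25002403, -0.04156445, -0.02695295,
        0.07829928]), 'tau': array([-3.82502531e-04, -4.16408944e+01, -2.77644700e+01, -1.15441139e-04,
        4.03228260e-03,  1.39899211e-05]), 'position': array([ 264.12009692, -565.66685324,  248.86485699]), 'eef_rot': array([[ 9.06120299e-01,  4.23019487e-01, -7.18580913e-04],
       [ 4.23020062e-01, -9.06118218e-01,  1.95017118e-03],
       [ 1.73841156e-04, -2.07106383e-03, -9.99997840e-01]]), 'contact_force': array([-0.14873052,  0.32124225,  0.49765763]), 'ft_torque': array([-0.03865346,  0.04267367,  0.04441886]), 'finger_force': 0.0, 'grip_width': 85.71580694286331}
```

View pics/top0.png

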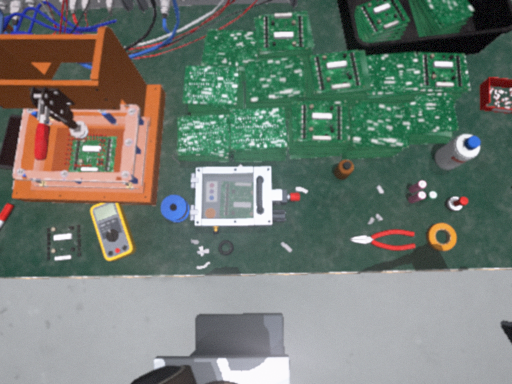

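View pics/scene0.png

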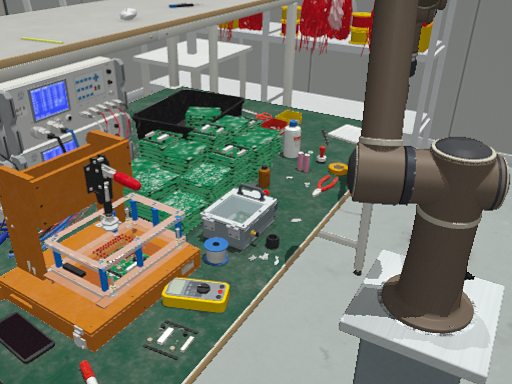

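The top view shows the box at about (232,195), the red knob at (293,197), the bottle at (344,168), the loupe at (226,247) and the spool at (174,208). In the scene view the box is at about (240,215). I'll enlarge both.

```bash
python3 - <<'E'
import cv2, numpy as np
a=cv2.imread("pics/top0.png")[150:260,180:360]; a=cv2.resize(a,None,fx=4.4,fy=4.4,interpolation=cv2.INTER_CUBIC)
b=cv2.imread("pics/scene0.png")[160:260,190:310]; b=cv2.resize(b,None,fx=6,fy=6,interpolation=cv2.INTER_CUBIC)
cv2.imwrite("pics/topc.png",a); cv2.imwrite("pics/scenec.png",b)
E
```

```text
(no output)
```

View pics/topc.png

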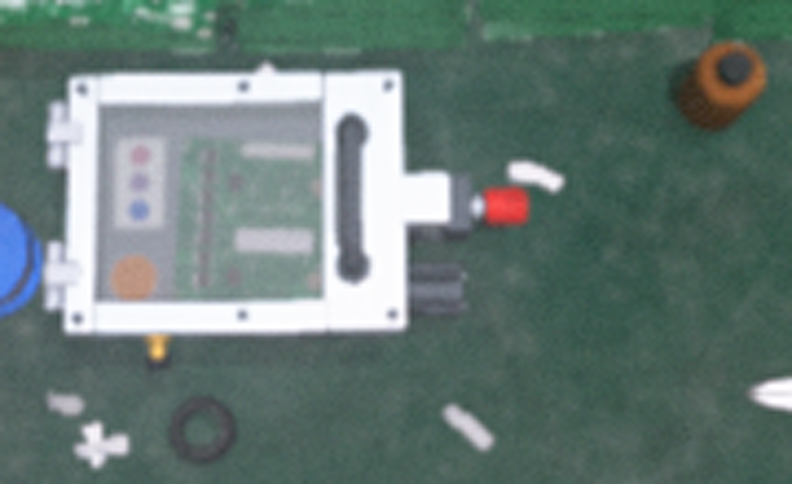

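View pics/scenec.png

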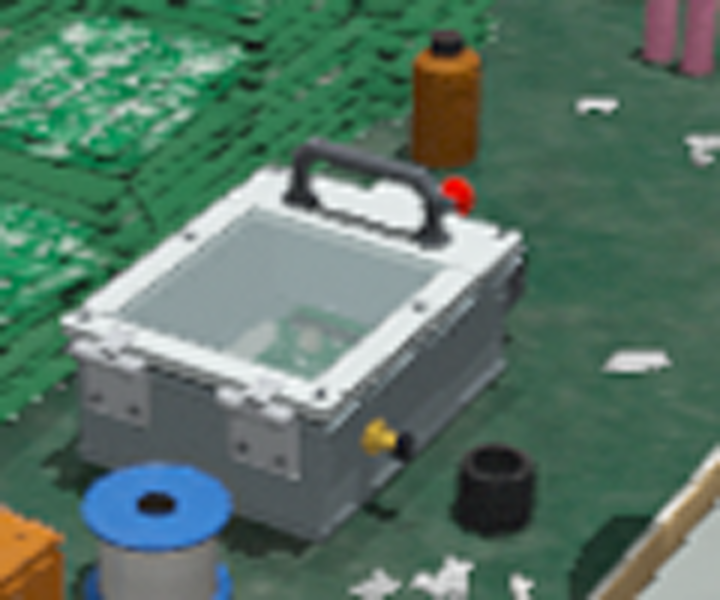

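The top crop shows lid corners at (68,74), (402,70), (407,328) and (66,332), the bar at (352,198), the knob at (507,207) and the notch block end at (464,288). The scene crop shows lid corners at (65,320), (322,412), (522,235) and (268,168), with the knob at (458,195). I'll fit the box pose from these.

```bash
cat > h.py <<'E'
import numpy as np, cv2
from rig import env, grab_frame, get_calibration
def proj(n,P):
    c=get_calibration(n); P=np.atleast_2d(np.asarray(P,float))
    q=(c["extrinsics"]@np.c_[P,np.ones(len(P))].T)[:3].T*[1,-1,-1]
    return cv2.projectPoints(q,np.zeros(3),np.zeros(3),c["intrinsics"],c["distortion"])[0][:,0]
def R(a): return np.array([[np.cos(a),-np.sin(a),0],[np.sin(a),np.cos(a),0],[0,0,1]])
def box(p,P): return np.asarray(P,float)@R(p[2]).T+[p[0],p[1],0]
E
python3 - <<'E'
from h import *
from scipy.optimize import least_squares
B=[(89,-69,78),(-89,-69,78),(-89,69,78),(89,69,78),(-144,0,50),(-62,0,108)]
top=(np.array([(68,74),(402,70),(407,328),(66,332),(507,207),(352,198)])+.5)/4.4-.5+[180,150]
sc=(np.array([(65,320),(268,168),(522,235),(322,412),(458,195),(371,163)])+.5)/6-.5+[190,160]
def fit(w):
    def f(p):
        W=box(p,B); return np.r_[w[0]*(proj("top",W)-top).ravel(),w[1]*(proj("scene",W)-sc).ravel()]
    return least_squares(f,[500,-50,1.57],x_scale=[10,10,.1],loss="soft_l1"),f
for w in((1,0),(0,1),(1,1)):
    r,f=fit(w); p=r.x; print(w,p[:2],np.degrees(p[2])); print(f(p).reshape(-1,2).round(1).tolist())
np.save("p.npy",p)
for k,P in dict(knob=(-144,0,50),notch=(-121,44,40),handle=(-62,0,108)).items(): print(k,box(p,P).round(1))
E
```

```text
(1, 0) [522.43720065 -39.55505206] 89.34807414694095
[[0.7, 0.5], [0.1, 0.4], [-0.1, 0.2], [-0.2, 0.1], [-0.5, -0.0], [0.2, -2.4], [-0.0, 0.0], [0.0, -0.0], [-0.0, -0.0], [0.0, -0.0], [-0.0, 0.0], [-0.0, 0.0]]
(0, 1) [520.95072415 -40.04620811] 88.82197402268635
[[0.0, 0.0], [0.0, 0.0], [-0.0, 0.0], [-0.0, 0.0], [-0.0, 0.0], [0.0, -0.0], [-0.7, -0.1], [1.2, -1.0], [0.4, 0.2], [0.6, -0.5], [-1.1, 1.4], [-0.3, 0.3]]
(1, 1) [521.92213439 -39.77258366] 89.23824025421112
[[0.8, 0.6], [0.2, 0.6], [-0.0, 0.5], [-0.2, 0.2], [-0.4, 0.3], [0.3, -2.1], [-1.0, 0.0], [0.6, -1.0], [-0.1, -0.0], [0.5, -0.6], [-1.7, 1.3], [-0.8, 0.3]]
knob [ 520.  -183.8   50. ]
notch [ 476.3 -160.2   40. ]
handle [ 521.1 -101.8  108. ]
```

Emit:
drive_tool --targets '[{"tx":0.4,"ty":-0.24,"tz":0,"roll":-0.23,"grip":-1},{"tx":0.8,"ty":-0.5,"tz":0,"roll":-0.46,"grip":-1},{"tx":1,"ty":-0.6,"tz":0,"roll":-0.7,"grip":-1},{"tx":1,"ty":-0.6,"tz":0,"roll":-0.92,"grip":-1},{"tx":1,"ty":-0.6,"tz":0,"roll":-1,"grip":-1},{"tx":1,"ty":-0.6,"tz":0,"roll":-1,"grip":-1}]'

```text
time_s: 0.6
position: [330.0, -468.6, 249.5]
eef_rot: [[0.571, 0.821, -0.001], [0.821, -0.571, 0.001], [0.0, -0.001, -1.0]]
contact_force: [0.7, 0.4, 0.1]
grip_width: 85.5
finger_force: 0.0
```

```bash
cat >> h.py <<'E'
def go(target_box,yaw_box=None,say=True):
    """shift/turn shares from the measured pose to a box-frame point; yaw: angle of tool y in the box frame, deg"""
    p=np.load("p.npy"); s=env.sense(); M=s["eef_rot"]; t=box(p,[target_box])[0]
    d=M.T@(t-s["position"])/100
    print("t",round(s["time_s"],2),"pos",s["position"].round(1),"box",(R(p[2]).T@(s["position"]-[p[0],p[1],0])).round(1),"F",s["contact_force"].round(1),"ff",s["finger_force"],"w",round(s["grip_width"],1),"j6",s["joints"][5].round(0))
    print("shift",d.round(3))
    if yaw_box is not None:
        a=np.degrees(np.arctan2(M[1,1],M[0,1]))-np.degrees(p[2])-yaw_box
        a=(a+90)%180-90; print("roll",round(a/30,3))
E
python3 -c "
from h import *
go((-144,0,150),90)"
```

```text
t 0.6 pos [ 330.  -468.6  249.5] box [-431.4  186.2  249.5] F [0.7 0.4 0.1] ff 0.0 w 85.5 j6 -24.0
shift [ 3.423 -0.067  0.996]
roll -1.136
```

Emit:
drive_tool --targets '[{"tx":0.35,"ty":0,"tz":0,"roll":-0.23,"grip":-1},{"tx":0.7,"ty":0,"tz":0,"roll":-0.46,"grip":-1},{"tx":1,"ty":-0.02,"tz":0,"roll":-0.7,"grip":-1},{"tx":1,"ty":-0.02,"tz":0,"roll":-0.92,"grip":-1},{"tx":1,"ty":-0.02,"tz":0,"roll":-1,"grip":-1}]'

```text
time_s: 1.02
position: [385.8, -385.1, 249.6]
eef_rot: [[0.081, 0.997, -0.0], [0.997, -0.081, 0.001], [0.001, -0.001, -1.0]]
contact_force: [0.2, 0.4, 0.5]
grip_width: 85.3
finger_force: 0.0
```

```bash
python3 -c "
from h import *
go((-144,0,150),90)"
```

```text
t 1.02 pos [ 385.8 -385.1  249.6] box [-347.1  131.5  249.6] F [0.2 0.4 0.5] ff 0.0 w 85.3 j6 -45.0
shift [2.115 1.174 0.997]
roll -0.13
```

Emit:
drive_tool --targets '[{"tx":0.3,"ty":0.2,"tz":0.1,"roll":-0.13,"grip":-1},{"tx":0.6,"ty":0.4,"tz":0.2,"roll":-0.13,"grip":-1},{"tx":0.8,"ty":0.6,"tz":0.3,"roll":-0.13,"grip":-1},{"tx":1,"ty":0.7,"tz":0.4,"roll":-0.13,"grip":-1},{"tx":1,"ty":0.7,"tz":0.4,"roll":-0.13,"grip":-1}]'

```text
time_s: 1.43
position: [464.0, -289.2, 207.3]
eef_rot: [[0.017, 1.0, -0.003], [1.0, -0.017, 0.005], [0.005, -0.003, -1.0]]
contact_force: [-0.2, 0.6, -0.4]
grip_width: 85.2
finger_force: 0.0
```

```bash
python3 -c "
from h import *
go((-144,0,150),90)"
```

```text
t 1.43 pos [ 464.  -289.2  207.3] box [-250.2   54.6  207.3] F [-0.2  0.6 -0.4] ff 0.0 w 85.2 j6 -36.0
shift [1.061 0.543 0.576]
roll -0.008
```

Emit:
drive_tool --targets '[{"tx":0.35,"ty":0.18,"tz":0.1,"roll":0,"grip":-1},{"tx":0.7,"ty":0.36,"tz":0.2,"roll":0,"grip":-1},{"tx":1,"ty":0.54,"tz":0.3,"roll":0,"grip":-1},{"tx":1,"ty":0.54,"tz":0.6,"roll":0,"grip":-1},{"tx":1,"ty":0.54,"tz":0.6,"roll":0,"grip":-1},{"tx":1,"ty":0.54,"tz":0.6,"roll":0,"grip":-1}]'

```text
time_s: 1.93
position: [517.7, -193.8, 148.3]
eef_rot: [[0.019, 1.0, -0.005], [1.0, -0.019, 0.002], [0.001, -0.005, -1.0]]
contact_force: [0.5, -0.4, 0.4]
grip_width: 85.4
finger_force: 0.0
```

```bash
python3 - <<'E'
from h import *
go((-144,0,50),90)
a=cv2.cvtColor(grab_frame("top"),cv2.COLOR_RGB2BGR)[140:250,220:370]; b=cv2.cvtColor(grab_frame("scene"),cv2.COLOR_RGB2BGR)[130:240,190:310]
f=lambda x,w:cv2.resize(x,(w,500),interpolation=cv2.INTER_CUBIC)
im=np.hstack([f(a,400)[:,:],f(b,400)]); cv2.imwrite("pics/n1.png",im)
E
```

```text
t 1.93 pos [ 517.7 -193.8  148.3] box [-154.1    2.2  148.3] F [ 0.5 -0.4  0.4] ff 0.0 w 85.4 j6 -24.0
shift [0.099 0.026 0.983]
roll -0.011
```

View pics/n1.png

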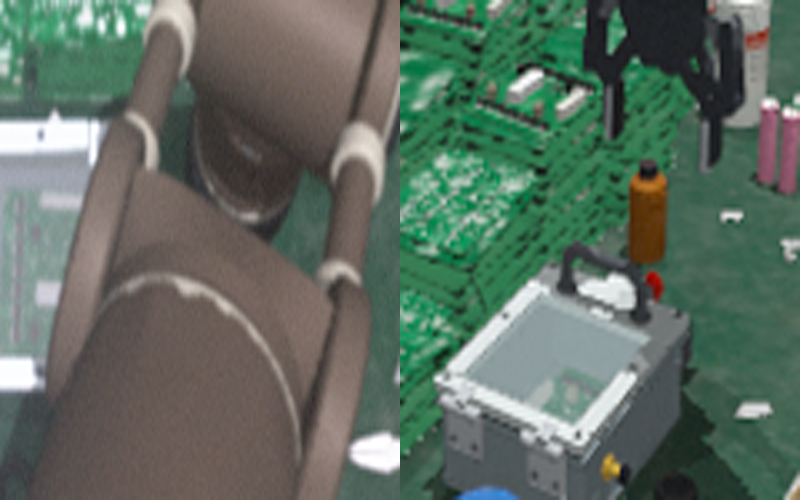

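The arm hides the top view. The scene view shows the open fingers at about (610,130) and (710,165) in the crop, straddling above the knob at (655,285). Descending.

Emit:
drive_tool --targets '[{"tx":0.1,"ty":0.03,"tz":0.3,"roll":-0.01,"grip":-1},{"tx":0.1,"ty":0.03,"tz":0.6,"roll":-0.01,"grip":-1},{"tx":0.1,"ty":0.03,"tz":0.85,"roll":-0.01,"grip":-1},{"tx":0.1,"ty":0.03,"tz":0.98,"roll":-0.01,"grip":-1},{"tx":0.1,"ty":0.03,"tz":0.98,"roll":-0.01,"grip":-1},{"tx":0.1,"ty":0.03,"tz":0.98,"roll":-0.01,"grip":-1}]'

```text
time_s: 2.53
position: [523.0, -185.2, 52.7]
eef_rot: [[0.015, 1.0, 0.001], [1.0, -0.015, -0.0], [-0.0, 0.001, -1.0]]
contact_force: [1.0, -0.2, 0.5]
grip_width: 85.4
finger_force: 0.0
```

```bash
python3 -c "
from h import *
go((-144,0,50),90)"
```

```text
t 2.53 pos [ 523.  -185.2   52.7] box [-145.4   -3.    52.7] F [ 1.  -0.2  0.5] ff 0.0 w 85.4 j6 -23.0
shift [ 0.014 -0.03   0.027]
roll -0.003
```

Emit:
drive_tool --targets '[{"tx":0.01,"ty":-0.02,"tz":0.03,"roll":0,"grip":-1},{"tx":0.01,"ty":-0.02,"tz":0.03,"roll":0,"grip":0},{"tx":0.01,"ty":-0.02,"tz":0.03,"roll":0,"grip":0},{"tx":0.01,"ty":-0.02,"tz":0.03,"roll":0,"grip":0},{"tx":0.01,"ty":-0.02,"tz":0.03,"roll":0,"grip":0}]' --grip_force 20

```text
time_s: 2.95
position: [521.3, -183.3, 49.8]
eef_rot: [[0.013, 1.0, 0.001], [1.0, -0.013, -0.001], [-0.001, 0.001, -1.0]]
contact_force: [-0.7, 0.8, -1.0]
grip_width: 43.1
finger_force: 0.0
```

```bash
python3 -c "
from h import *
go((-144,0,50),90)"
```

```text
t 2.95 pos [ 521.3 -183.3   49.8] box [-143.5   -1.3   49.8] F [-0.7  0.8 -1. ] ff 0.0 w 43.1 j6 -23.0
shift [-0.005 -0.013 -0.002]
roll -0.0
```

Emit:
drive_tool --targets '[{"tx":0,"ty":-0.01,"tz":0,"roll":0,"grip":0.3},{"tx":0,"ty":-0.01,"tz":0,"roll":0,"grip":0.5},{"tx":0,"ty":-0.01,"tz":0,"roll":0,"grip":0.6},{"tx":0,"ty":-0.01,"tz":0,"roll":0,"grip":0.8},{"tx":0,"ty":-0.01,"tz":0,"roll":0,"grip":1},{"tx":0,"ty":-0.01,"tz":0,"roll":0,"grip":1},{"tx":0,"ty":-0.01,"tz":0,"roll":0,"grip":1}]' --grip_force 30

```text
time_s: 3.53
position: [519.8, -183.0, 49.1]
eef_rot: [[0.013, 1.0, 0.0], [1.0, -0.013, 0.0], [0.0, 0.0, -1.0]]
contact_force: [-0.9, 0.9, 1.4]
grip_width: 17.9
finger_force: 29.2
```

```bash
python3 -c "
from h import *
go((-144,0,50),90)
b=cv2.cvtColor(grab_frame('scene'),cv2.COLOR_RGB2BGR)[150:240,220:310]
cv2.imwrite('pics/n2.png',cv2.resize(b,(600,600),interpolation=cv2.INTER_CUBIC))"
```

```text
t 3.53 pos [ 519.8 -183.    49.1] box [-143.3    0.2   49.1] F [-0.9  0.9  1.4] ff 29.202227890491486 w 17.9 j6 -23.0
shift [-0.007  0.002 -0.009]
roll -0.0
```

View pics/n2.png

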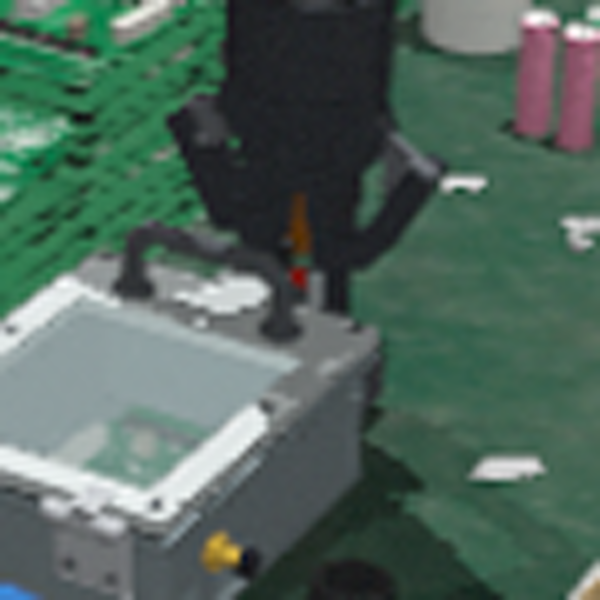

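The scene crop shows the knob at (300,278) pinched between the fingers. The reading is a 17.9 mm opening with little side force. Drawing it out along tool -x.

Emit:
drive_tool --targets '[{"tx":-0.05,"ty":0,"tz":0,"roll":0,"grip":1},{"tx":-0.1,"ty":0,"tz":0,"roll":0,"grip":1},{"tx":-0.15,"ty":0,"tz":0,"roll":0,"grip":1},{"tx":-0.2,"ty":0,"tz":0,"roll":0,"grip":1},{"tx":-0.25,"ty":0,"tz":0,"roll":0,"grip":1},{"tx":-0.3,"ty":0,"tz":0,"roll":0,"grip":1},{"tx":-0.35,"ty":0,"tz":0,"roll":0,"grip":1},{"tx":-0.4,"ty":0,"tz":0,"roll":0,"grip":1},{"tx":-0.45,"ty":0,"tz":0,"roll":0,"grip":1},{"tx":-0.48,"ty":0,"tz":0,"roll":0,"grip":1},{"tx":-0.48,"ty":0,"tz":0,"roll":0,"grip":1},{"tx":-0.48,"ty":0,"tz":0,"roll":0,"grip":1}]'

```text
time_s: 4.58
position: [519.0, -231.2, 48.9]
eef_rot: [[0.014, 1.0, -0.0], [1.0, -0.014, 0.0], [0.0, -0.0, -1.0]]
contact_force: [0.1, -0.8, -1.1]
grip_width: 17.9
finger_force: 29.2
```

```bash
python3 -c "
from h import *
go((-146,44,60),90)
b=cv2.cvtColor(grab_frame('scene'),cv2.COLOR_RGB2BGR)[150:240,220:310]
cv2.imwrite('pics/n3.png',cv2.resize(b,(600,600),interpolation=cv2.INTER_CUBIC))
t=(np.array([735,65])+.5)/4.4-.5+[180,150]
from scipy.optimize import least_squares
print('bottle',least_squares(lambda q:proj('top',[*q,75])[0]-t,[550,-300]).x)"
```

```text
t 4.58 pos [ 519.  -231.2   48.9] box [-191.5    0.4   48.9] F [ 0.1 -0.8 -1.1] ff 29.20368880033493 w 17.9 j6 -28.0
shift [ 0.455 -0.437 -0.111]
roll -0.001
bottle [ 590.45700834 -307.61135398]
```

View pics/n3.png

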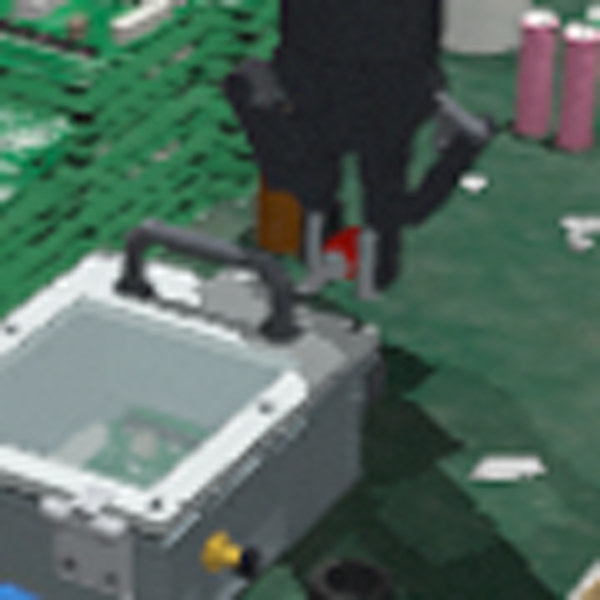

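The scene crop shows the pin drawn clear: knob at (345,250), shank end at about (310,290). The bottle is well away. Moving over to the notch at a raised height.

Emit:
drive_tool --targets '[{"tx":0,"ty":0,"tz":-0.17,"roll":0,"grip":1},{"tx":0,"ty":-0.12,"tz":-0.17,"roll":0,"grip":1},{"tx":0,"ty":-0.24,"tz":-0.17,"roll":0,"grip":1},{"tx":0,"ty":-0.36,"tz":-0.17,"roll":0,"grip":1},{"tx":0,"ty":-0.44,"tz":-0.17,"roll":0,"grip":1},{"tx":0.12,"ty":-0.44,"tz":-0.17,"roll":0,"grip":1},{"tx":0.24,"ty":-0.44,"tz":-0.17,"roll":0,"grip":1},{"tx":0.36,"ty":-0.44,"tz":-0.17,"roll":0,"grip":1},{"tx":0.44,"ty":-0.44,"tz":-0.17,"roll":0,"grip":1},{"tx":0.44,"ty":-0.44,"tz":-0.17,"roll":0,"grip":1},{"tx":0.44,"ty":-0.44,"tz":-0.17,"roll":0,"grip":1}]'

```text
time_s: 5.55
position: [476.2, -185.6, 66.0]
eef_rot: [[0.011, 1.0, 0.0], [1.0, -0.011, -0.0], [-0.0, 0.0, -1.0]]
contact_force: [0.3, -0.9, -0.3]
grip_width: 17.7
finger_force: 29.3
```

```bash
python3 -c "
from h import *
go((-146.5,44.2,46),90)
p=np.load('p.npy')
print(((proj('scene',box(p,[(-191.5,0,49),(-153,0,49),(-136.5,0,49)]))-[220,150])*6.667).round())
b=cv2.cvtColor(grab_frame('scene'),cv2.COLOR_RGB2BGR)[150:240,220:310]
cv2.imwrite('pics/n4.png',cv2.resize(b,(600,600),interpolation=cv2.INTER_CUBIC))"
```

```text
t 5.55 pos [ 476.2 -185.6   66. ] box [-146.4   43.8   66. ] F [ 0.3 -0.9 -0.3] ff 29.29854065179825 w 17.7 j6 -26.0
shift [-0.001 -0.004  0.2  ]
roll 0.004
[[345. 249.]
 [304. 283.]
 [286. 298.]]
```

View pics/n4.png

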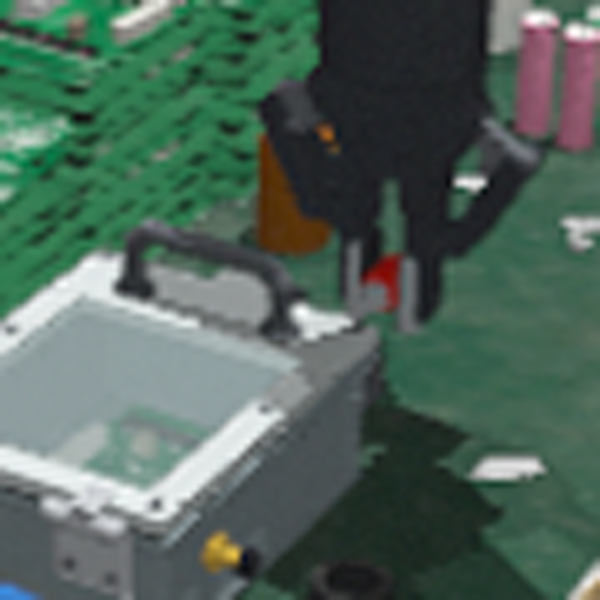

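The pin is over the notch, with the knob at (385,282) in the crop, and the earlier knob prediction matches to a pixel. Lowering.

Emit:
drive_tool --targets '[{"tx":0,"ty":0,"tz":0.05,"roll":0,"grip":1},{"tx":0,"ty":0,"tz":0.1,"roll":0,"grip":1},{"tx":0,"ty":0,"tz":0.14,"roll":0,"grip":1},{"tx":0,"ty":0,"tz":0.17,"roll":0,"grip":1},{"tx":0,"ty":0,"tz":0.2,"roll":0,"grip":1},{"tx":0,"ty":0,"tz":0.2,"roll":0,"grip":1},{"tx":0.03,"ty":0,"tz":0.22,"roll":0,"grip":1},{"tx":0.03,"ty":0,"tz":0.24,"roll":0,"grip":1},{"tx":0.03,"ty":0,"tz":0.25,"roll":0,"grip":1},{"tx":0.03,"ty":0,"tz":0.25,"roll":0,"grip":1}]'

```text
time_s: 6.43
position: [475.6, -183.3, 40.8]
eef_rot: [[0.013, 1.0, -0.0], [1.0, -0.013, 0.0], [0.0, -0.0, -1.0]]
contact_force: [-0.1, -0.3, 0.1]
grip_width: 18.3
finger_force: 29.3
```

```bash
python3 -c "
from h import *
go((-143,44.2,40),90)"
```

```text
t 6.43 pos [ 475.6 -183.3   40.8] box [-144.2   44.4   40.8] F [-0.1 -0.3  0.1] ff 29.299004673957825 w 18.3 j6 -25.0
shift [0.012 0.002 0.008]
roll -0.0
```

Emit:
drive_tool --targets '[{"tx":0.02,"ty":0,"tz":0.005,"roll":0,"grip":1},{"tx":0.03,"ty":0,"tz":0.01,"roll":0,"grip":1},{"tx":0.03,"ty":0,"tz":0.01,"roll":0,"grip":1},{"tx":0.03,"ty":0,"tz":0.01,"roll":0,"grip":1}]'

```text
time_s: 6.77
position: [476.1, -180.5, 40.3]
eef_rot: [[0.013, 1.0, 0.001], [1.0, -0.013, -0.0], [-0.0, 0.001, -1.0]]
contact_force: [0.3, 0.3, 1.4]
grip_width: 17.8
finger_force: 29.4
```

```bash
python3 -c "
from h import *
go((-141.3,44.2,40),90)"
```

```text
t 6.77 pos [ 476.1 -180.5   40.3] box [-141.3   43.9   40.3] F [0.3 0.3 1.4] ff 29.42210465669632 w 17.8 j6 -25.0
shift [ 0.    -0.003  0.003]
roll -0.0
```

Emit:
drive_tool --targets '[{"tx":0,"ty":0,"tz":0,"roll":0,"grip":0.45},{"tx":0,"ty":0,"tz":0,"roll":0,"grip":0.3},{"tx":0,"ty":0,"tz":0,"roll":0,"grip":0.1},{"tx":0,"ty":0,"tz":0,"roll":0,"grip":-0.1},{"tx":0,"ty":0,"tz":0,"roll":0,"grip":-0.1},{"tx":0,"ty":0,"tz":0,"roll":0,"grip":-0.1},{"tx":0,"ty":0,"tz":-0.2,"roll":0,"grip":-0.1},{"tx":0,"ty":0,"tz":-0.5,"roll":0,"grip":-0.1},{"tx":-0.1,"ty":0,"tz":-0.8,"roll":0,"grip":-0.1},{"tx":-0.4,"ty":0,"tz":-1,"roll":0,"grip":-0.1},{"tx":-0.6,"ty":0,"tz":-1,"roll":0,"grip":-0.1},{"tx":-0.6,"ty":0,"tz":-1,"roll":0,"grip":-0.1}]'

```text
time_s: 7.77
position: [477.2, -244.8, 142.9]
eef_rot: [[0.016, 1.0, 0.006], [1.0, -0.016, -0.005], [-0.005, 0.006, -1.0]]
contact_force: [-0.4, -0.5, 0.5]
grip_width: 46.7
finger_force: 0.0
```

```bash
python3 -c "
from h import *
go((-62,0,170),0)
p=np.load('p.npy')
print(((proj('scene',box(p,[(-142,44,40),(-125,44,40),(-62,0,108)]))-[230,160])*8).round())
b=cv2.cvtColor(grab_frame('scene'),cv2.COLOR_RGB2BGR)[160:230,230:300]
b=cv2.resize(b,(560,560),interpolation=cv2.INTER_CUBIC)
cv2.imwrite('pics/n5.png',b)
cv2.imwrite('pics/n5t.png',cv2.cvtColor(grab_frame('top'),cv2.COLOR_RGB2BGR))"
```

```text
t 7.77 pos [ 477.2 -244.8  142.9] box [-205.6   42.   142.9] F [-0.4 -0.5  0.5] ff 0.0 w 46.7 j6 -31.0
shift [ 1.435  0.419 -0.276]
roll 2.996
[[375. 323.]
 [353. 342.]
 [165. 216.]]
```

View pics/n5.png

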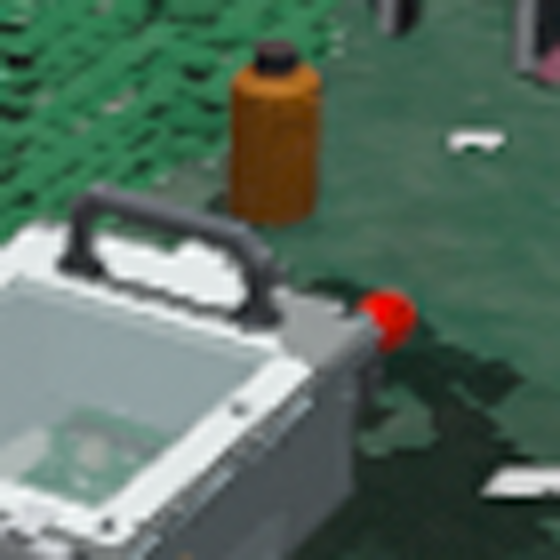

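The crop shows the red knob at about (388,318), where a parked pin should show (outer face predicted near (389,311)). The handle is free at about (165,216). Now a quarter turn on the way to the bar, plus a numeric check of the knob in the top view.

Emit:
drive_tool --targets '[{"tx":0.2,"ty":0.1,"tz":-0.15,"roll":0.23,"grip":-0.1},{"tx":0.4,"ty":0.2,"tz":-0.3,"roll":0.46,"grip":-0.1},{"tx":0.6,"ty":0.3,"tz":-0.3,"roll":0.69,"grip":-0.1},{"tx":0.6,"ty":0.4,"tz":-0.3,"roll":0.92,"grip":-0.1},{"tx":0.6,"ty":0.42,"tz":-0.3,"roll":1,"grip":-0.1}]'

```text
time_s: 8.28
position: [518.3, -178.5, 169.2]
eef_rot: [[0.513, 0.858, -0.001], [0.858, -0.513, 0.001], [0.001, -0.001, -1.0]]
contact_force: [0.8, -0.5, 0.2]
grip_width: 47.2
finger_force: 0.0
```

```bash
python3 - <<'E'
from h import *
go((-62,0,170),0)
p=np.load('p.npy')
for n,f in (("top","pics/top0.png"),("top","pics/n5t.png"),("scene","pics/scene0.png")):
    a=cv2.imread(f).astype(int); m=(a[...,2]>150)&(a[...,1]<70)&(a[...,0]<70)
    y,x=np.nonzero(m); ok=(abs(x-290)<30)&(abs(y-200)<30) if n=="top" else (abs(x-266)<20)&(abs(y-195)<20)
    print(f,ok.sum(),x[ok].mean() if ok.any() else 0,y[ok].mean() if ok.any() else 0)
print(proj('top',box(p,[(-144,0,50),(-142,44,40)])))
E
```

```text
t 8.28 pos [ 518.3 -178.5  169.2] box [-138.7    1.8  169.2] F [ 0.8 -0.5  0.2] ff 0.0 w 47.2 j6 7.0
shift [ 0.672 -0.37  -0.007]
roll 1.996
pics/top0.png 33 295.2121212121212 197.27272727272728
pics/n5t.png 1 290.0 212.0
pics/scene0.png 15 265.8 191.66666666666666
[[294.43220731 196.93921818]
 [293.74252866 215.80534424]]
```

Emit:
drive_tool --targets '[{"tx":0.2,"ty":-0.1,"tz":0,"roll":0.23,"grip":-0.1},{"tx":0.4,"ty":-0.2,"tz":0,"roll":0.46,"grip":-0.1},{"tx":0.6,"ty":-0.3,"tz":0,"roll":0.69,"grip":-0.1},{"tx":0.67,"ty":-0.37,"tz":0,"roll":0.92,"grip":-0.1},{"tx":0.67,"ty":-0.37,"tz":0,"roll":1,"grip":-0.1},{"tx":0.67,"ty":-0.37,"tz":0,"roll":1,"grip":-0.1}]'

```text
time_s: 8.78
position: [518.7, -102.3, 168.4]
eef_rot: [[0.872, 0.49, -0.004], [0.49, -0.872, 0.001], [-0.002, -0.003, -1.0]]
contact_force: [0.2, -0.6, -0.2]
grip_width: 46.8
finger_force: 0.0
```

Emit:
drive_tool --targets '[{"tx":0,"ty":0,"tz":0,"roll":0.23,"grip":-0.1},{"tx":0,"ty":0,"tz":0,"roll":0.46,"grip":-0.1},{"tx":0,"ty":0,"tz":0,"roll":0.69,"grip":-0.1},{"tx":0,"ty":0,"tz":0,"roll":0.92,"grip":-0.1},{"tx":0,"ty":0,"tz":0,"roll":1,"grip":-0.1},{"tx":0,"ty":0,"tz":0,"roll":1,"grip":-0.1}]'

```text
time_s: 9.28
position: [519.4, -104.0, 169.0]
eef_rot: [[1.0, -0.013, -0.002], [-0.013, -1.0, 0.001], [-0.002, -0.001, -1.0]]
contact_force: [0.5, -0.2, 0.5]
grip_width: 47.3
finger_force: 0.0
```

```bash
python3 - <<'E'
from h import *
go((-62,0,108),0)
E
```

```text
t 9.28 pos [ 519.4 -104.   169. ] box [-64.3   1.7 169. ] F [ 0.5 -0.2  0.5] ff 0.0 w 47.3 j6 75.0
shift [ 0.018 -0.023  0.61 ]
roll 0.001
```

Emit:
drive_tool --targets '[{"tx":0.02,"ty":-0.02,"tz":0.15,"roll":0,"grip":-0.1},{"tx":0.02,"ty":-0.02,"tz":0.3,"roll":0,"grip":-0.1},{"tx":0.02,"ty":-0.02,"tz":0.42,"roll":0,"grip":-0.1},{"tx":0.02,"ty":-0.02,"tz":0.52,"roll":0,"grip":-0.1},{"tx":0.02,"ty":-0.02,"tz":0.6,"roll":0,"grip":-0.1},{"tx":0.02,"ty":-0.02,"tz":0.6,"roll":0,"grip":0.2},{"tx":0.02,"ty":-0.02,"tz":0.6,"roll":0,"grip":0.4},{"tx":0.02,"ty":-0.02,"tz":0.6,"roll":0,"grip":0.5},{"tx":0.02,"ty":-0.02,"tz":0.6,"roll":0,"grip":0.5}]'

```text
time_s: 10.03
position: [523.0, -102.8, 110.7]
eef_rot: [[1.0, -0.013, 0.002], [-0.013, -1.0, -0.0], [0.002, 0.0, -1.0]]
contact_force: [1.0, -0.2, -1.1]
grip_width: 21.1
finger_force: 0.0
```

```bash
python3 - <<'E'
from h import *
go((-62,0,108),0)
E
```

```text
t 10.03 pos [ 523.  -102.8  110.7] box [-63.   -1.9 110.7] F [ 1.  -0.2 -1.1] ff 0.0 w 21.1 j6 75.0
shift [-0.019 -0.01   0.027]
roll -0.0
```

Closing firmly on the bar.

Emit:
drive_tool --targets '[{"tx":0,"ty":-0.01,"tz":0.03,"roll":0,"grip":0.6},{"tx":0,"ty":-0.01,"tz":0.03,"roll":0,"grip":0.7},{"tx":0,"ty":-0.01,"tz":0.03,"roll":0,"grip":0.8},{"tx":0,"ty":-0.01,"tz":0.03,"roll":0,"grip":1},{"tx":0,"ty":-0.01,"tz":0.03,"roll":0,"grip":1},{"tx":0,"ty":-0.01,"tz":0.03,"roll":0,"grip":1},{"tx":0,"ty":-0.01,"tz":0.03,"roll":0,"grip":1}]' --grip_force 60

```text
time_s: 10.62
position: [522.4, -101.0, 107.2]
eef_rot: [[1.0, -0.014, 0.0], [-0.014, -1.0, 0.001], [0.0, -0.001, -1.0]]
contact_force: [-0.3, 6.0, 4.1]
grip_width: 9.0
finger_force: 58.5
```

```bash
python3 - <<'E'
from h import *
go((-62,0,108),0)
E
```

```text
t 10.62 pos [ 522.4 -101.   107.2] box [-61.2  -1.3 107.2] F [-0.3  6.   4.1] ff 58.46691012382507 w 9.0 j6 75.0
shift [-0.013  0.008 -0.008]
roll -0.001
```

Firm on the bar (9 mm, 58 N). Breaking the gasket slowly along the arc.

Emit:
drive_tool --targets '[{"tx":0,"ty":0,"tz":-0.006,"roll":0,"grip":1},{"tx":0,"ty":-0.003,"tz":-0.012,"roll":0,"grip":1},{"tx":0,"ty":-0.004,"tz":-0.018,"roll":0,"grip":1},{"tx":0,"ty":-0.006,"tz":-0.024,"roll":0,"grip":1},{"tx":0,"ty":-0.008,"tz":-0.03,"roll":0,"grip":1},{"tx":0,"ty":-0.01,"tz":-0.036,"roll":0,"grip":1},{"tx":0,"ty":-0.011,"tz":-0.042,"roll":0,"grip":1},{"tx":0,"ty":-0.013,"tz":-0.05,"roll":0,"grip":1},{"tx":0,"ty":-0.015,"tz":-0.056,"roll":0,"grip":1},{"tx":0,"ty":-0.017,"tz":-0.063,"roll":0,"grip":1},{"tx":0,"ty":-0.019,"tz":-0.07,"roll":0,"grip":1},{"tx":0,"ty":-0.021,"tz":-0.078,"roll":0,"grip":1}]'

```text
time_s: 11.62
position: [522.4, -99.3, 113.8]
eef_rot: [[1.0, -0.013, 0.0], [-0.013, -1.0, -0.0], [0.0, -0.0, -1.0]]
contact_force: [3.3, 4.7, -6.8]
grip_width: 8.9
finger_force: 58.6
```

```bash
python3 - <<'E'
from h import *
go((-54.6,0,131.2),0)
E
```

```text
t 11.62 pos [522.4 -99.3 113.8] box [-59.6  -1.2 113.8] F [ 3.3  4.7 -6.8] ff 58.55571269989014 w 8.9 j6 75.0
shift [-0.012 -0.05  -0.174]
roll -0.0
```

Emit:
drive_tool --targets '[{"tx":0,"ty":-0.004,"tz":-0.013,"roll":0,"grip":1},{"tx":0,"ty":-0.008,"tz":-0.027,"roll":0,"grip":1},{"tx":0,"ty":-0.013,"tz":-0.04,"roll":0,"grip":1},{"tx":0,"ty":-0.018,"tz":-0.055,"roll":0,"grip":1},{"tx":0,"ty":-0.023,"tz":-0.07,"roll":0,"grip":1},{"tx":0,"ty":-0.028,"tz":-0.085,"roll":0,"grip":1},{"tx":0,"ty":-0.034,"tz":-0.1,"roll":0,"grip":1},{"tx":0,"ty":-0.04,"tz":-0.115,"roll":0,"grip":1},{"tx":0,"ty":-0.046,"tz":-0.13,"roll":0,"grip":1},{"tx":0,"ty":-0.052,"tz":-0.145,"roll":0,"grip":1},{"tx":0,"ty":-0.055,"tz":-0.16,"roll":0,"grip":1},{"tx":0,"ty":-0.055,"tz":-0.16,"roll":0,"grip":1}]'

```text
time_s: 12.62
position: [522.3, -93.7, 130.9]
eef_rot: [[1.0, -0.014, -0.0], [-0.014, -1.0, 0.0], [-0.0, -0.0, -1.0]]
contact_force: [2.5, 2.5, -4.8]
grip_width: 8.6
finger_force: 58.4
```

Emit:
drive_tool --targets '[{"tx":0,"ty":0,"tz":0,"roll":0,"grip":1},{"tx":0,"ty":0,"tz":0,"roll":0,"grip":1},{"tx":0,"ty":0,"tz":0,"roll":0,"grip":1}]'

```text
time_s: 12.87
position: [522.4, -93.8, 130.7]
eef_rot: [[1.0, -0.014, -0.0], [-0.014, -1.0, 0.0], [-0.0, -0.0, -1.0]]
contact_force: [3.6, 4.7, -5.7]
grip_width: 8.7
finger_force: 58.4
```

```bash
python3 - <<'E'
from h import *
go((-54.6,0,131.2),0); p=np.load('p.npy')
def lid(a,P):
    h=np.array([96,0,70.5]); c,s=np.cos(a),np.sin(a); P=np.array(P,float)-h
    return np.c_[c*P[:,0]+s*P[:,2],P[:,1],-s*P[:,0]+c*P[:,2]]+h
b=cv2.cvtColor(grab_frame('scene'),cv2.COLOR_RGB2BGR)[160:235,220:310]
b=cv2.resize(b,None,fx=8,fy=8,interpolation=cv2.INTER_CUBIC); cv2.imwrite('pics/n6.png',b)
print([((proj('scene',box(p,lid(a,[(-89,69,78)])))-[220,160])*8+4).round()[0].tolist() for a in (0,.05,.1,.15,.2)])
print(((proj('scene',box(p,[(-153,44,40),(-142,44,40)]))-[220,160])*8+4).round().tolist())
E
```

```text
t 12.87 pos [522.4 -93.8 130.7] box [-54.   -1.2 130.7] F [ 3.6  4.7 -5.7] ff 58.3715558052063 w 8.7 j6 76.0
shift [-0.012  0.006 -0.005]
roll -0.0
[[456.0, 314.0], [456.0, 292.0], [456.0, 270.0], [455.0, 248.0], [453.0, 228.0]]
[[472.0, 315.0], [459.0, 327.0]]
```

View pics/n6.png

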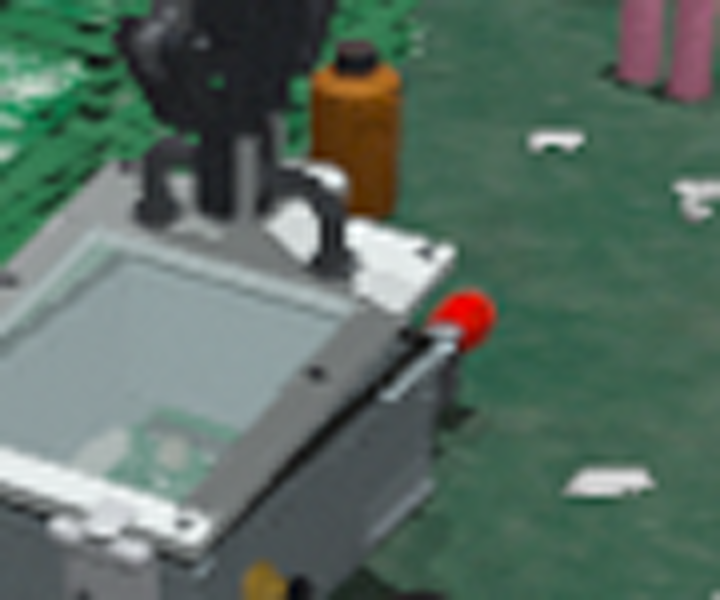

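The picture shows the lid's front corner at (455,248), the predicted position for 0.15 rad. The knob is in the notch at (466,318), and the bottle stands undisturbed. Handing in.

```bash
python3 -c "
from rig import env
print(env.finish_job())"
```

```text
the job is handed in; nothing more can be done
None
```

I handed the job in at about 13 s with the pin let go in the notch and the lid held still in the gripper at about 0.15 rad, its front edge about 28 mm up; both were read from the last scene picture, as the arm hid the top view and the hand-in returned no verdict.

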